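# Clamp a kiln post in the cam clamp and hold the lever

## Robot

A 6-joint arm with a two-finger parallel gripper is mounted at the origin on the work surface. World frame = base frame: x ahead of the robot, y to its left, z up, the work surface at z = 0. Lengths are in m, angles in rad, forces in N, time in s.
With the tool pointing down it reaches from about 0.35 to 0.975 m from the base axis. Payload 4.9 kg.
Tool frame: the origin (TCP) lies between the finger pads; the fingertips stand 22 mm ahead of it and the grasp point (between the pads) lies 3 mm ahead of it; z points along the fingers, y is the line along which they close (so a half turn about z gives the same grasp; the last joint's range is limited). The gripper opens to 85 mm and grips with 20 to 120 N. Pads are 22 mm wide; open, the fingers measure 114 mm over their backs; the gripper's body (76 mm by 85 mm) begins 54 mm behind the grasp point. The pads swing forward as they close: fully open they stand 13 mm farther back than shut.
Start: joints at [-1.323, 0.053, 1.613, -0, 1.476, -0.119], TCP at [0.224, -0.583, 0.253] pointing down, gripper open.
Joint ranges: [-3.01, 3.01], [-1.01, 2.22], [0.06, 2.58], [-1.02, 4.17], [0.09, 2.62], [-3.14, 3.14]. Speed limits (rad/s): [2.57, 2.57, 3.14, 3.14, 3.14, 3.14].

## Interface

Orientations are given as a unit quaternion [w, x, y, z].
In Python, from plant import state, grab_frame, get_calibration, job_done, recognise, regions_of gives the robot as it stands.
- The arm moves only by the tool apply_moves, never from a script. Its argument "targets" is a list of rows, each an object with "translation": the shift along the tool's x, y, z normalised to -1 to 1, where 1 is 100 mm, a list of three; "twist": the turn about the tool's z normalised to -1 to 1, where 1 is 0.1 rad; "hand": the opening, from 0 (shut) to 1 (fully open). A call has 1 to 8 rows; each row shifts and turns the commanded pose from where the row before left it, along the tool's axes as they then stand; what a row does not reach is not made up. A row lasts 1/10 s, in which the tool goes at most 50 mm and 8.59 degrees, less where a joint would pass 70% of its speed; a pose out of reach is approached as far as the arm can. A call with a number of a shift or a turn outside -1 to 1 is refused whole. A call with a gripper value outside its range is refused whole. The fingers move at their own pace and stop on an object; the grip force is fixed at half the most. Time passes only in rows, so rows that do not move let the fingers close. It gives the time, the measured TCP pose, the force, the opening and the grip force at its end, in the units of the state.
- state(): the state, without advancing time (a new reading comes with each control period).
- grab_frame(name): name is "scene" or "top"; returns the picture (384x512x3 uint8, red, green, blue); there is no depth.
- get_calibration(name): a dict with "camera_matrix" (3x3 intrinsics, pixels), "D" ([k1, k2, p1, p2, k3] as OpenCV has them; the pictures are not rectified), "pose" (4x4, takes a point from camera to world coordinates). Camera axes: x right, y up, looking along -z (the intrinsics and any distortion apply to the point x, -y, -z); pixel columns grow to the right and rows downward; lengths in m; the calibration is good to about 2 mm. A picture is of the moment at which its call begins. get_calibration takes no time and is no camera call.
- job_done(): hands the job in; it is judged then, once.
Trained networks look in the newest picture that a camera, given by its name, has taken for a name from the list of things; names that differ only in an ending like _2 or _b are one class to them, and where a whole thing is asked for, a point or a joint stands for the part that bears it (a point fixed in the world has none). Each returns a list of dicts, best first, with "score" (0 to 1); they miss things now and then, are a little off and sometimes report something else, mostly with a low value. They report only what shows in the picture. A call takes as long as a camera call. They do not tell look-alikes from the thing itself.
- recognise(camera, query): "point" ([x, y, z] in m, in world coordinates, good to about 4 mm: the middle of the surface that is visible of it).
- regions_of(camera, query): "pixels" (384x512 bool, what is visible of it).
The state is a dict: "time": time; "joint_pos": joint angles; "joint_vel": joint speeds; "joint_efforts": joint torques, N m; "tool_pos": TCP position; "tool_rot": TCP orientation; "contact_force": force on the tool from outside, world axes, zero at the start; "ft_torque": the same for the moment, N m; "gripper_width": opening from 0.0 (shut) to 1.0 (fully open); "grasp_force": force on a finger pad.
Only numpy, scipy, OpenCV 4.12 (cv2) and the standard library are available. Lean on these libraries where they do the work, as an engineer would, in place of code of your own. Each camera call takes 0.05 s, during which the arm holds its last target. There are 200 camera calls.

## Task

Of the three square kiln posts, find the one whose length suits the cam clamp: the longest will not go in and the shortest stays loose. Lay it lengthwise on the clamp's narrow bed between the sprung pad and the round cam and let go of it, then swing the cam lever up by its black bar until it stands straight up, where the cam has its highest lift and pinches the post against the pad. The lever springs back if let go, so finish while still holding it upright, so that I can scrape the glaze drips off the post; leave the other posts, mug, brush and bowl where they are.

Things in the scene. Friction and masses are not known exactly. Their poses are not given: they have to be found in the camera images.
- clamp: The cam clamp, fixed to the bench: plywood base 90 mm wide, 12 mm thick, local y from -85 to +115 mm. Origin on the bench under the place where the post goes; y is the clamping line, from the sprung pad towards the cam lever; z up.
- bed (a point): Point on top of the aluminium bed on which the post is laid, about the middle of the open gap (clamp x 0, y +7 mm, 50 mm above the bench). The bed runs along the clamp's y, local y -54 to +35 mm, and is 20 mm wide, narrower than a post, so fingers can straddle it. A post lying on it has its centre 16 mm above this point.
- pad_face (a point): Middle of the sprung pad's face, 71 mm above the bench, at clamp y -38 mm while nothing presses on it. The pad is a steel plate 36 mm wide, from 52 to 90 mm above the bench; a fixed housing 88 mm high stands behind it.
- cam (a point): Centre of the cam: a steel disc 56 mm in diameter, 26 mm thick, fixed to the lever, 20 mm off its pivot. It presses on the post's end directly; its face nearest the pad is at clamp y = 54 - 20*sin(lever angle) mm. The gap to the pad is 92 to 85 mm as the lever starts, 72 mm at the highest lift (less than the right post: the pad gives way). Its top is up to 115 mm above the bench.
- pad (a joint): Travel of the sprung pad away from the cam, m: 0 when nothing presses on it, about 0.004 when the right post is pinched at the cam's highest lift (about 12 N); 0.010 at most.
- lever (a joint): Angle of the cam lever, rad: 0 = level, pointing along the clamp's +y (away from the post); pi/2 = straight up = highest lift; to 2.1 beyond it, where the cam backs off again. Starts between 0 and 0.35 and stays there; when raised above about 0.6, a spring pulls it back down. Raising it takes up to about 10 N at the bar. A round bar: it turns within a pinch grip.
- lever_pivot (a point): The lever's pivot, at clamp x 0, y +82 mm, 66 mm above the bench. The lever turns about the clamp's x axis through this point.
- lever_grip (a point): Where to hold the lever: middle of the free length of its black round bar, 16 mm in diameter, parallel to the clamp's x axis, 130 mm from the pivot; it sticks out 85 mm to the clamp's +x from the steel arm (10 mm wide, at clamp x 0), and this point is at clamp x +45 mm. Its height is 66 mm + 130 mm * sin(lever angle).
- post_short_c (a point): centre of the shortest of three loose square kiln posts lying on the bench: pale fired-clay bars, 32 x 32 mm in section, this one 56 mm long. Its x axis runs along the length. Centre is 16 mm above its underside. Any of the four long sides may go down.
- post_mid_c (a point): centre of the middle-length of three loose square kiln posts lying on the bench: pale fired-clay bars, 32 x 32 mm in section, this one 76 mm long. Its x axis runs along the length. Centre is 16 mm above its underside. Any of the four long sides may go down.
- post_long_c (a point): centre of the longest of three loose square kiln posts lying on the bench: pale fired-clay bars, 32 x 32 mm in section, this one 100 mm long. Its x axis runs along the length. Centre is 16 mm above its underside. Any of the four long sides may go down.
- mug: Bystander: white mug, 76 mm across, 85 mm high, standing on the bench; origin under its centre.
- brush: Bystander: a brush lying on the bench, along its x axis.
- bowl: Bystander: terracotta bowl, 110 mm across, 45 mm high, standing on the bench; origin under its centre.
Not all that is in view belongs to the job. Leave any orange or purple look-alike of the part that bears post_mid_c alone.

How it is judged:
By the outcome, as a careful person would: the job done as asked, in the order asked, and still so for the second after the job is handed in, while the arm keeps its last pose, push and grip.
It also fails if it takes over 48 s, if anything falls off the work surface, if the arm or the gripper's body presses on something with over 40 N, if the wrist force passes 120 N, or if a joint passes its speed limit or range.

## Working session

There is one attempt and no reset: what is moved stays moved. The work goes in short steps, Python scripts to look and compute and a tool call to move; the robot and the scene stay as the last step left them, time stands still between calls to the robot, and variables do not carry over. Pictures are saved under pics/ and viewed, at most 10 in all, crops included, and the job is handed in when it is done.

Besides the shell and the picture viewer there is one more tool, called after "Request:" by a JSON object that holds its "op" and its "data", one argument or row to a line. apply_moves: Moves the arm, as the interface text tells. Its arguments: {"type":"object","properties":{"targets":{"type":"array"}},"required":["targets"]}

```bash
mkdir -p pics; ls
cat > h.py <<'E'
import numpy as np, cv2
from plant import *
def ray(cam,uv):
    c=get_calibration(cam);K=np.array(c["camera_matrix"],float);D=np.array(c["D"],float);T=np.array(c["pose"],float)
    p=cv2.undistortPoints(np.array(uv,float).reshape(-1,1,2),K,D).reshape(-1,2)
    d=np.c_[p[:,0],-p[:,1],-np.ones(len(p))]@T[:3,:3].T
    return T[:3,3],d
def onz(cam,uv,z):
    o,d=ray(cam,uv); return o+d*((z-o[2])/d[:,2])[:,None]
E
python3 - <<'E'
from h import *
for n in ["scene","top"]:
    cv2.imwrite(f"pics/{n}0.png",cv2.cvtColor(grab_frame(n),cv2.COLOR_RGB2BGR))
    print(n,np.round(get_calibration(n)["pose"],3).tolist())
    for q in ["clamp","cam","lever_grip","pad_face","post_short_c","post_mid_c","post_long_c","mug","bowl","brush"]:
        for r in recognise(n,q)[:3]:print(n,q,np.round(r["point"],3),round(r["score"],2))
print(state())
E
```

```text
pics
scene [[0.592, -0.489, 0.64, 1.255], [0.806, 0.359, -0.472, -0.566], [0.001, 0.795, 0.606, 0.806], [0.0, 0.0, 0.0, 1.0]]
scene clamp [0.461 0.117 0.044] 0.87
scene clamp [0.45  0.194 0.1  ] 0.39
scene cam [0.448 0.196 0.1  ] 0.76
scene lever_grip [0.449 0.193 0.101] 0.63
scene pad_face [0.464 0.048 0.08 ] 0.65
scene post_short_c [ 0.607 -0.238  0.032] 0.68
scene post_mid_c [ 0.51  -0.146  0.031] 0.91
scene post_mid_c [ 0.343 -0.198  0.026] 0.81
scene post_mid_c [ 0.452 -0.243  0.031] 0.63
scene post_long_c [ 0.522 -0.361  0.03 ] 0.8
scene mug [ 0.763 -0.009  0.052] 0.88
scene bowl [ 0.255 -0.358  0.029] 0.74
scene brush [ 0.716 -0.293  0.018] 0.77
scene brush [0.464 0.049 0.079] 0.55
top [[0.006, 0.997, -0.073, 0.434], [-1.0, 0.006, 0.004, -0.036], [0.004, 0.073, 0.997, 0.989], [0.0, 0.0, 0.0, 1.0]]
top clamp [0.444 0.124 0.013] 0.73
top clamp [ 0.599 -0.236  0.03 ] 0.27
top cam [0.438 0.246 0.107] 0.62
top lever_grip [0.44  0.245 0.106] 0.56
top pad_face [ 0.763 -0.     0.034] 0.25
top post_short_c [ 0.601 -0.236  0.033] 0.75
top post_mid_c [ 0.507 -0.141  0.039] 0.9
top post_m
[... 248 characters left out ...]
int_pos': array([-1.32296020e+00,  5.26595441e-02,  1.61288296e+00, -2.20993077e-05,
        1.47600557e+00, -1.19014574e-01]), 'joint_vel': array([ 0.00136305, -0.00065347,  0.00071969, -0.00051065, -0.00014004,
        0.00037373]), 'joint_efforts': array([-1.28221487e-03, -3.93694425e+01, -3.70472145e+01, -3.52545658e-04,
        6.11078121e-04,  5.67443863e-06]), 'tool_pos': array([ 0.22415642, -0.58340459,  0.25333887]), 'tool_rot': array([ 2.29500540e-05,  9.83224492e-01,  1.82399554e-01, -9.54265148e-06]), 'contact_force': array([-0.25474097,  0.0406489 ,  0.0703675 ]), 'ft_torque': array([ 0.02318094, -0.01629616, -0.02149256]), 'grasp_force': 0.0, 'gripper_width': 1.001995223773285}
```

View pics/top0.png

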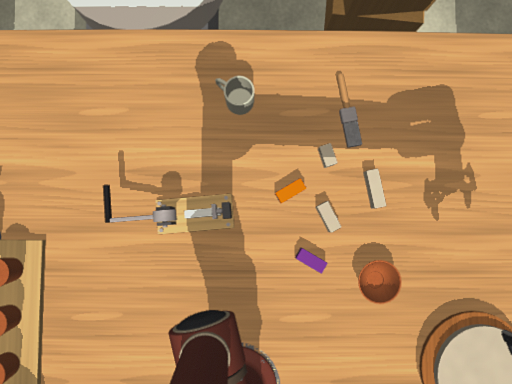

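View pics/scene0.png

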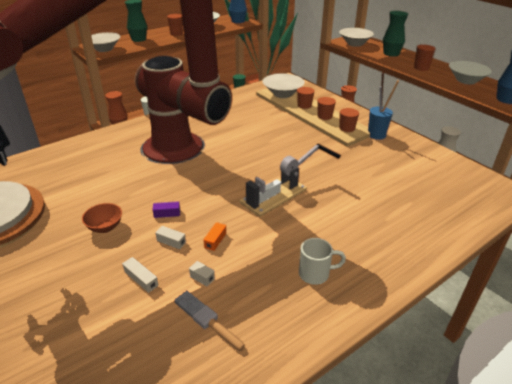

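Top view: the pale mid post is at about (328,216), the orange and purple look-alikes at (290,189) and (311,260). The clamp base spans cols 157–233, with the pad at (228,210), the cam at (165,215) and the bar at (107,187–222). The scene view agrees. Next I'll measure the post and clamp.

Run:
```python
from h import *
im=grab_frame("top");b=cv2.cvtColor(im,cv2.COLOR_RGB2BGR)
c=cv2.resize(b[175:245,95:245],None,fx=5,fy=5,interpolation=cv2.INTER_CUBIC);cv2.imwrite("pics/cl.png",c)
for r in regions_of("top","post_mid_c"):
    m=r["pixels"];ys,xs=np.nonzero(m);
    P=onz("top",np.c_[xs,ys]+0.0,0.032)[:,:2].astype(np.float32)
    print("post",r["score"],xs.mean(),ys.mean(),len(xs),cv2.minAreaRect(P),P.mean(0))
for q in ["clamp","lever","cam","pad"]:
  for r in regions_of("top",q)[:2]:
    m=r["pixels"];ys,xs=np.nonzero(m);print(q,round(r["score"],2),len(xs),xs.min(),xs.max(),ys.min(),ys.max())
    P=onz("top",np.c_[xs,ys]+0.0,0.012)[:,:2].astype(np.float32);print(cv2.minAreaRect(P))
```

```text
post 0.86 289.7286585365854 190.22865853658536 328 ((0.5072629451751709, -0.13630014657974243), (0.02928592637181282, 0.07539931684732437), 30.083499908447266) [ 0.50730294 -0.13669337]
post 0.59 327.374695863747 216.7785888077859 411 ((0.44006046652793884, -0.2323823720216751), (0.0772603377699852, 0.036604784429073334), 29.873994827270508) [ 0.4398353  -0.23297308]
post 0.59 310.10306406685237 259.8635097493036 359 ((0.3304464519023895, -0.18812763690948486), (0.07887228578329086, 0.030726755037903786), 58.59935760498047) [ 0.33049822 -0.18825452]
clamp 0.85 3095 102 233 184 233
((0.45201024413108826, 0.1828758418560028), (0.3525916039943695, 0.11657613515853882), 85.59312438964844)
lever 0.64 552 103 174 185 221
((0.44552990794181824, 0.2684646546840668), (0.2038116157054901, 0.08639582991600037), 69.6458511352539)
cam 0.82 754 103 177 185 222
((0.4733501672744751, 0.2532969117164612), (0.09731965512037277, 0.19459916651248932), 1.4740142822265625)
pad 0.58 77 212 220 205 217
((0.4533473253250122, 0.053641051054000854), (0.031301505863666534, 0.020869243890047073), 0.7695427536964417)
pad 0.54 3111 103 233 185 233
((0.4515986442565918, 0.1811467707157135), (0.3487760126590729, 0.11551078408956528), 86.37747955322266)
```

View pics/cl.png

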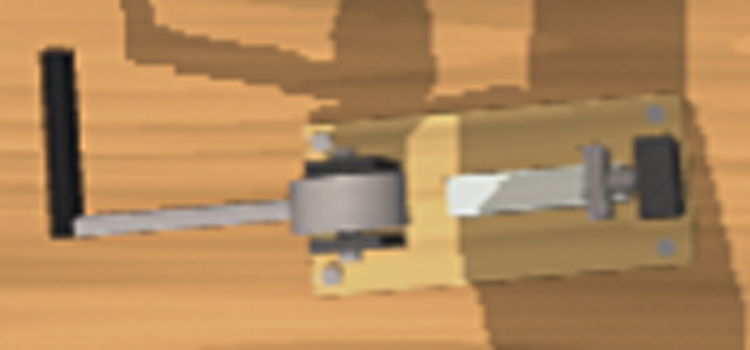

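The crop shows base corners at about (304,125), (683,94), (691,262) and (315,297), the bed from (448,196) to the pad at (588,183), and the bar from (57,50) to (67,236).

Run:
```python
from h import *
f=lambda p:np.array(p,float)/5+[95,175]-0.4
C=onz("top",f([(304,125),(683,94),(691,262),(315,297)]),0.012)[:,:2]
pad=(C[1]+C[2])/2;cam=(C[0]+C[3])/2;L=np.linalg.norm(cam-pad);ey=(cam-pad)/L
ex=np.array([ey[1],-ey[0]])
ex2=(C[0]-C[3]+C[1]-C[2]);print("sizes",L,np.linalg.norm(C[0]-C[3]),np.linalg.norm(C[1]-C[2]),"yaw",np.degrees(np.arctan2(-ey[0],ey[1])),"yaw2",np.degrees(np.arctan2(ex2[1],ex2[0])))
o=C.mean(0)-0.015*ey;print("origin",o,ey,ex)
B=onz("top",f([(448,196),(588,183)]),0.05)[:,:2];print("bed local",[( (b-o)@ex,(b-o)@ey) for b in B])
Pd=onz("top",f([(585,183)]),0.09)[0,:2];print("padface",(Pd-o)@ex,(Pd-o)@ey)
for a in (0,.1,.2,.3,.35):
    z=.066+.13*np.sin(a);P=onz("top",f([(57,50),(67,236)]),z)[:,:2]
    print(a,[((p-o)@ex,(p-o)@ey) for p in P],"expect y",.082+.13*np.cos(a))
```

```text
sizes 0.19762205961503665 0.08981597978276097 0.08768270607963266 yaw 5.363298527650723 yaw2 4.162512957777114
origin [0.44794031 0.09539178] [-0.09347058  0.99562204] [0.99562204 0.09347058]
bed local [(np.float64(0.0002839789698200055), np.float64(0.034499951066677845)), (np.float64(0.0006645318656186947), np.float64(-0.035949784184052466))]
padface -0.0003750677022757797 -0.03851271898001196
0 [(np.float64(0.0888570166701724), np.float64(0.2201810039373173)), (np.float64(-0.0035287747629061833), np.float64(0.2207520982218928))] expect y 0.21200000000000002
0.1 [(np.float64(0.08723198876672048), np.float64(0.21525891024850125)), (np.float64(-0.0038543579758237036), np.float64(0.21582197185376126))] expect y 0.21135054148614335
0.2 [(np.float64(0.08562319760491705), np.float64(0.21038599649279605)), (np.float64(-0.0041766880689012315), np.float64(0.21094110567861704))] expect y 0.2094086551193614
0.3 [(np.float64(0.08404671769425523), np.float64(0.20561095121367748)), (np.float64(-0.004492544426396948), np.float64(0.2061582676978823))] expect y 0.2061937435863288
0.35 [(np.float64(0.08327553379737034), np.float64(0.20327509015940848)), (np.float64(-0.004647055330711046), np.float64(0.20381859460264845))] expect y 0.20411845267015927
```

Request:
{"op": "apply_moves", "data": {
  "targets": [
    {"translation": [0.2, -0.15, 0], "twist": -0.3, "hand": 0.7},
    {"translation": [0.4, -0.3, 0.0], "twist": 0, "hand": 0.7},
    {"translation": [0.4, -0.3, 0.0], "twist": 0, "hand": 0.7},
    {"translation": [0.4, -0.3, 0.0], "twist": 0, "hand": 0.7},
    {"translation": [0.4, -0.3, 0.0], "twist": 0, "hand": 0.7},
    {"translation": [0.4, -0.3, 0.0], "twist": 0, "hand": 0.7},
    {"translation": [0.4, -0.3, 0.0], "twist": 0, "hand": 0.7},
    {"translation": [0.4, -0.3, 0.0], "twist": 0, "hand": 0.7}
  ]
}}

```text
time: 2.2
tool_pos: [0.4152, -0.2585, 0.2536]
tool_rot: [0.0, 0.98, 0.197, 0.0]
contact_force: [-0.1, -1.1, 0.5]
gripper_width: 0.696
grasp_force: 0.0
```

```bash
cat >> h.py <<'E'
O=np.array([0.448,0.0955]);YAW=np.radians(5.36)
def pose():
    s=state();w,x,y,z=s["tool_rot"]
    return s,np.arctan2(2*(x*y+w*z),1-2*(y*y+z*z))
def cl(x,y):
    c,s=np.cos(YAW),np.sin(YAW);return O+[c*x-s*y,s*x+c*y]
def go(xy,z,psi_deg):
    """remaining shift in tool axes (units of 100 mm) and twist (units of .1 rad)"""
    s,p=pose();d=np.r_[xy,z]-s["tool_pos"]
    tw=-((np.radians(psi_deg)-p+np.pi)%(2*np.pi)-np.pi)
    X=np.array([np.cos(p),np.sin(p)]);Y=np.array([np.sin(p),-np.cos(p)])
    print("t",round(s["time"],2),"pos",np.round(s["tool_pos"],4),"psi",round(np.degrees(p),1),"F",np.round(s["contact_force"],1),"w",round(s["gripper_width"],3),"gf",round(s["grasp_force"],1))
    print("shift",np.round(np.r_[d[:2]@X,d[:2]@Y,-d[2]]*10,3),"twist",round(tw*10,2))
E
python3 - <<'E'
from h import *
go([.44,-.235],.027,31)
E
```

```text
t 2.2 pos [ 0.4152 -0.2585  0.2536] psi 22.7 F [-0.1 -1.1  0.5] w 0.696 gf 0.0
shift [ 0.32  -0.121  2.266] twist -1.45
```

Request:
{"op": "apply_moves", "data": {
  "targets": [
    {"translation": [0.15, -0.05, 0.3], "twist": -0.8, "hand": 0.7},
    {"translation": [0.15, -0.05, 0.4], "twist": -0.65, "hand": 0.7},
    {"translation": [0, 0, 0.4], "twist": 0, "hand": 0.7},
    {"translation": [0, 0, 0.3], "twist": 0, "hand": 0.7},
    {"translation": [0, 0, 0], "twist": 0, "hand": 0.7}
  ]
}}

```text
time: 2.7
tool_pos: [0.4345, -0.2361, 0.1082]
tool_rot: [-0.004, 0.963, 0.268, -0.003]
contact_force: [-0.3, 0.1, 0.2]
gripper_width: 0.7
grasp_force: 0.0
```

Run:
```python
from h import *
im=grab_frame("top");s=grab_frame("scene")
a=cv2.resize(im[170:260,270:370],None,fx=4,fy=4,interpolation=2);b=cv2.resize(s[190:290,110:210],None,fx=3.6,fy=3.6,interpolation=2)
cv2.imwrite("pics/g.png",cv2.cvtColor(np.hstack([a,b]),cv2.COLOR_RGB2BGR))
go([.44,-.235],.027,31)
```

```text
t 2.8 pos [ 0.4375 -0.2387  0.1137] psi 31.0 F [ 0.2 -0.3  0.3] w 0.699 gf 0.0
shift [ 0.04  -0.019  0.867] twist 0.01
```

View pics/g.png

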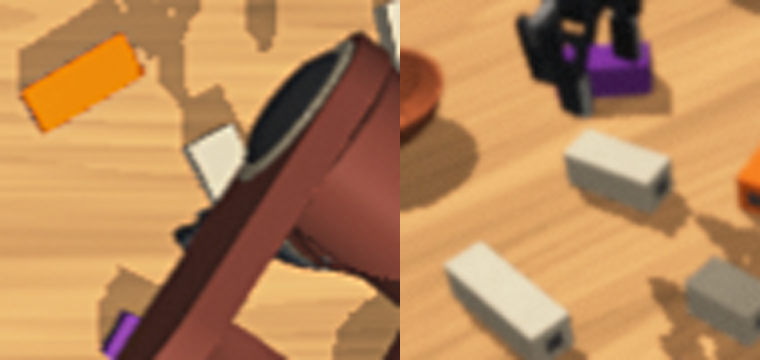

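The view shows the fingers above and around the pale mid post, which is clear of its neighbours. Its top face is centred near scene pixel (171,233).

Run:
```python
from h import *
f=lambda p:(np.array(p,float)-[400,0])/3.6+[110,190]-.4
P=onz("scene",f([(589,131),(670,163),(655,185),(566,152)]),.032)[:,:2]
print(P,P.mean(0));e=P[1]-P[0]+P[2]-P[3];print(np.degrees(np.arctan2(e[1],e[0])))
```

```text
[[ 0.40517327 -0.24180677]
 [ 0.47213078 -0.21003293]
 [ 0.48622699 -0.23027647]
 [ 0.41622758 -0.26633849]] [ 0.44493965 -0.23711367]
26.34957792472369
```

Request:
{"op": "apply_moves", "data": {
  "targets": [
    {"translation": [0.05, 0, 0.3], "twist": 0.15, "hand": 0.7},
    {"translation": [0, 0, 0.3], "twist": 0, "hand": 0.7},
    {"translation": [0, 0, 0.27], "twist": 0, "hand": 0.7},
    {"translation": [0, 0, 0], "twist": 0, "hand": 0.7},
    {"translation": [0, 0, 0], "twist": 0, "hand": 0},
    {"translation": [0, 0, 0], "twist": 0, "hand": 0},
    {"translation": [0, 0, 0], "twist": 0, "hand": 0},
    {"translation": [0, 0, 0], "twist": 0, "hand": 0}
  ]
}}

```text
time: 3.6
tool_pos: [0.444, -0.2378, 0.0297]
tool_rot: [0.002, 0.966, 0.26, 0.002]
contact_force: [0.1, 0.4, 7.1]
gripper_width: 0.362
grasp_force: 59.7
```

Request:
{"op": "apply_moves", "data": {
  "targets": [
    {"translation": [0, 0, 0], "twist": 0, "hand": 0},
    {"translation": [0, 0, 0], "twist": 0, "hand": 0}
  ]
}}

```text
time: 3.8
tool_pos: [0.444, -0.2377, 0.0297]
tool_rot: [0.002, 0.966, 0.26, 0.002]
contact_force: [-1.0, -0.4, 8.3]
gripper_width: 0.366
grasp_force: 59.7
```

Run:
```python
from h import *
go([.442,-.236],.027,30)
```

```text
t 3.8 pos [ 0.444  -0.2377  0.0297] psi 30.2 F [-1.  -0.4  8.3] w 0.366 gf 59.7
shift [-0.008 -0.025  0.027] twist 0.03
```

Request:
{"op": "apply_moves", "data": {
  "targets": [
    {"translation": [0, 0, -0.2], "twist": 0, "hand": 0},
    {"translation": [0, 0, -0.3], "twist": 0, "hand": 0},
    {"translation": [0, 0, -0.3], "twist": -1, "hand": 0},
    {"translation": [0, 0, -0.3], "twist": -1, "hand": 0},
    {"translation": [0, 0, -0.3], "twist": -1, "hand": 0},
    {"translation": [0, 0, -0.2], "twist": -1, "hand": 0},
    {"translation": [0, 0, 0], "twist": -1, "hand": 0},
    {"translation": [0, 0, 0], "twist": -1, "hand": 0}
  ]
}}

```text
time: 4.6
tool_pos: [0.4422, -0.2364, 0.1884]
tool_rot: [0.002, 0.844, 0.536, 0.001]
contact_force: [-0.0, 0.1, -1.7]
gripper_width: 0.362
grasp_force: 59.2
```

Request:
{"op": "apply_moves", "data": {
  "targets": [
    {"translation": [0, 0, 0], "twist": -1, "hand": 0},
    {"translation": [0, 0, 0], "twist": -1, "hand": 0},
    {"translation": [0, 0, 0], "twist": -1, "hand": 0},
    {"translation": [0, 0, 0], "twist": -1, "hand": 0},
    {"translation": [0, 0, 0], "twist": -1, "hand": 0},
    {"translation": [0, 0, 0], "twist": -0.4, "hand": 0},
    {"translation": [0, 0, 0], "twist": 0, "hand": 0}
  ]
}}

```text
time: 5.3
tool_pos: [0.4417, -0.236, 0.1869]
tool_rot: [0.0, 0.672, 0.74, 0.0]
contact_force: [0.2, -0.9, -1.3]
gripper_width: 0.362
grasp_force: 59.2
```

Run:
```python
from h import *
go(cl(0,.005),.0797,95.36)
```

```text
t 5.3 pos [ 0.4417 -0.236   0.1869] psi 95.5 F [ 0.2 -0.9 -1.3] w 0.362 gf 59.2
shift [3.344 0.381 1.072] twist 0.02
```

Request:
{"op": "apply_moves", "data": {
  "targets": [
    {"translation": [0.3, 0.05, 0], "twist": 0, "hand": 0},
    {"translation": [0.45, 0.05, 0], "twist": 0, "hand": 0},
    {"translation": [0.45, 0.05, 0], "twist": 0, "hand": 0},
    {"translation": [0.45, 0.05, 0], "twist": 0, "hand": 0},
    {"translation": [0.45, 0.05, 0], "twist": 0, "hand": 0},
    {"translation": [0.45, 0.05, 0], "twist": 0, "hand": 0},
    {"translation": [0.45, 0.05, 0], "twist": 0, "hand": 0},
    {"translation": [0.34, 0.03, 0], "twist": 0, "hand": 0}
  ]
}}

```text
time: 6.1
tool_pos: [0.4472, 0.1025, 0.1869]
tool_rot: [0.0, 0.672, 0.74, 0.001]
contact_force: [0.5, -0.0, -2.0]
gripper_width: 0.367
grasp_force: 59.1
```

Request:
{"op": "apply_moves", "data": {
  "targets": [
    {"translation": [0, 0, 0.3], "twist": 0, "hand": 0},
    {"translation": [0, 0, 0.2], "twist": 0, "hand": 0},
    {"translation": [0, 0, 0], "twist": 0, "hand": 0}
  ]
}}

```text
time: 6.4
tool_pos: [0.445, 0.1004, 0.1333]
tool_rot: [-0.002, 0.672, 0.74, -0.002]
contact_force: [-0.3, -0.1, -1.9]
gripper_width: 0.363
grasp_force: 59.1
```

Run:
```python
from h import *
s=grab_frame("scene")
b=cv2.resize(s[120:220,210:330],None,fx=5,fy=5,interpolation=2)
cv2.imwrite("pics/p.png",cv2.cvtColor(b,cv2.COLOR_RGB2BGR))
go(cl(0,.005),.0797,95.36)
```

```text
t 6.45 pos [0.4464 0.1002 0.1352] psi 95.5 F [ 0.4  0.4 -2.1] w 0.366 gf 59.1
shift [0.002 0.012 0.555] twist 0.02
```

View pics/p.png

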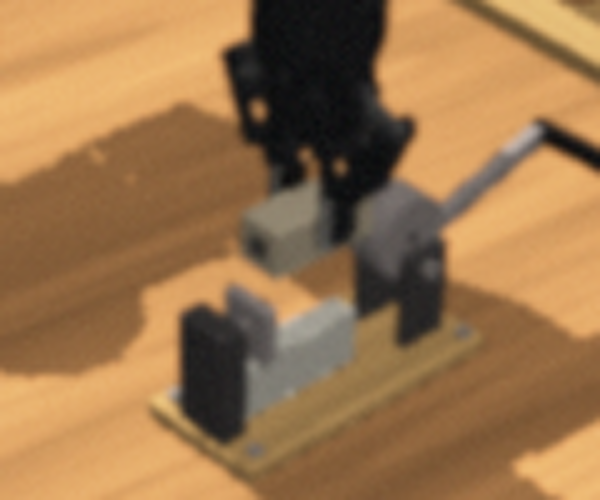

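The post is held above the bed. Its pad-side end has bottom corners at crop (243,255) and (277,275). I'll check where that end sits along the clamp.

Run:
```python
from h import *
f=lambda p:np.array(p,float)/5+[210,120]-.4
c,s=np.cos(YAW),np.sin(YAW);R=np.array([[c,s],[-s,c]])
for z,pts in ((.1055,[(243,256),(277,276)]),(.1375,[(243,219),(275,240)]),(.09,[(230,285),(276,308)]),(.05,[(355,352)]),(.05,[(352,305)])):
    P=onz("scene",f(pts),z)[:,:2];print(z,np.round((P-O)@R.T,4).tolist())
```

```text
0.1055 [[-0.0179, -0.033], [0.0099, -0.0322]]
0.1375 [[-0.0106, -0.04], [0.0169, -0.0411]]
0.09 [[-0.0177, -0.0432], [0.0167, -0.0389]]
0.05 [[0.0393, 0.0042]]
0.05 [[0.0043, 0.0362]]
```

Request:
{"op": "apply_moves", "data": {
  "targets": [
    {"translation": [0.015, 0.01, 0.15], "twist": 0, "hand": 0},
    {"translation": [0, 0, 0.15], "twist": 0, "hand": 0},
    {"translation": [0, 0, 0.15], "twist": 0, "hand": 0},
    {"translation": [0, 0, 0.06], "twist": 0, "hand": 0},
    {"translation": [0, 0, 0], "twist": 0, "hand": 0}
  ]
}}

```text
time: 6.95
tool_pos: [0.4486, 0.1014, 0.0857]
tool_rot: [-0.0, 0.673, 0.74, 0.0]
contact_force: [-0.3, 0.4, -2.2]
gripper_width: 0.364
grasp_force: 59.1
```

Run:
```python
from h import *
go(cl(0,.006),.0797,95.36)
```

```text
t 6.95 pos [0.4486 0.1014 0.0857] psi 95.5 F [-0.3  0.4 -2.2] w 0.364 gf 59.1
shift [ 0.002 -0.011  0.06 ] twist 0.02
```

Request:
{"op": "apply_moves", "data": {
  "targets": [
    {"translation": [0, -0.01, 0.03], "twist": 0, "hand": 0},
    {"translation": [0, 0, 0.02], "twist": 0, "hand": 0},
    {"translation": [0, 0, 0], "twist": 0, "hand": 0}
  ]
}}

```text
time: 7.25
tool_pos: [0.4476, 0.1016, 0.0807]
tool_rot: [0.0, 0.672, 0.74, 0.0]
contact_force: [-0.3, 0.8, -2.0]
gripper_width: 0.365
grasp_force: 59.1
```

Request:
{"op": "apply_moves", "data": {
  "targets": [
    {"translation": [0, 0, 0.02], "twist": 0, "hand": 0},
    {"translation": [0, 0, 0], "twist": 0, "hand": 0}
  ]
}}

```text
time: 7.45
tool_pos: [0.448, 0.1016, 0.0797]
tool_rot: [0.0, 0.672, 0.74, 0.0]
contact_force: [-3.3, -0.1, 4.1]
gripper_width: 0.36
grasp_force: 59.8
```

Request:
{"op": "apply_moves", "data": {
  "targets": [
    {"translation": [0, 0, 0], "twist": 0, "hand": 0.7},
    {"translation": [0, 0, 0], "twist": 0, "hand": 0.7},
    {"translation": [0, 0, 0], "twist": 0, "hand": 0.7},
    {"translation": [0, 0, 0], "twist": 0, "hand": 0.7},
    {"translation": [0, 0, 0], "twist": 0, "hand": 0.7}
  ]
}}

```text
time: 7.95
tool_pos: [0.4474, 0.1016, 0.0782]
tool_rot: [-0.0, 0.672, 0.74, -0.0]
contact_force: [0.4, -0.6, 0.9]
gripper_width: 0.699
grasp_force: 0.0
```

Request:
{"op": "apply_moves", "data": {
  "targets": [
    {"translation": [0, 0, -0.15], "twist": 0, "hand": 0.7},
    {"translation": [0, 0, -0.3], "twist": 0, "hand": 0.7},
    {"translation": [0, 0, -0.4], "twist": 0, "hand": 0.7},
    {"translation": [0, 0, -0.4], "twist": 1, "hand": 0.7},
    {"translation": [0, 0, -0.2], "twist": 1, "hand": 0.7},
    {"translation": [0, 0, 0], "twist": 1, "hand": 0.7},
    {"translation": [0, 0, 0], "twist": 1, "hand": 0.7},
    {"translation": [0, 0, 0], "twist": 1, "hand": 0.7}
  ]
}}

```text
time: 8.75
tool_pos: [0.4475, 0.1016, 0.2236]
tool_rot: [0.0, 0.836, 0.549, 0.0]
contact_force: [-0.5, 0.1, -0.9]
gripper_width: 0.7
grasp_force: 0.0
```

Request:
{"op": "apply_moves", "data": {
  "targets": [
    {"translation": [0, 0, 0], "twist": 1, "hand": 0.7},
    {"translation": [0, 0, 0], "twist": 1, "hand": 0.7},
    {"translation": [0, 0, 0], "twist": 1, "hand": 0.7},
    {"translation": [0, 0, 0], "twist": 1, "hand": 0.7},
    {"translation": [0, 0, 0], "twist": 1, "hand": 0.7},
    {"translation": [0, 0, 0], "twist": 1, "hand": 0.7},
    {"translation": [0, 0, 0], "twist": 1, "hand": 0.7},
    {"translation": [0, 0, 0], "twist": 1, "hand": 0.7}
  ]
}}

```text
time: 9.55
tool_pos: [0.4473, 0.1016, 0.2232]
tool_rot: [-0.0, 0.984, 0.18, -0.0]
contact_force: [0.3, -0.7, 0.0]
gripper_width: 0.699
grasp_force: 0.0
```

Request:
{"op": "apply_moves", "data": {
  "targets": [
    {"translation": [0, 0, 0], "twist": 1, "hand": 0.7},
    {"translation": [0, 0, 0], "twist": 1, "hand": 0.7},
    {"translation": [0, 0, 0], "twist": 0.7, "hand": 0.7},
    {"translation": [0, 0, 0], "twist": 0, "hand": 0.7}
  ]
}}

```text
time: 9.95
tool_pos: [0.4473, 0.1016, 0.2232]
tool_rot: [-0.0, 0.999, 0.048, -0.0]
contact_force: [-0.0, -0.1, -0.2]
gripper_width: 0.702
grasp_force: 0.0
```

Run:
```python
from h import *
s=grab_frame("scene")
b=cv2.resize(s[120:220,230:350],None,fx=5,fy=5,interpolation=2)
cv2.imwrite("pics/q.png",cv2.cvtColor(b,cv2.COLOR_RGB2BGR))
go(cl(.045,.206),.107,5.36)
```

```text
t 10.0 pos [0.4473 0.1016 0.2232] psi 5.6 F [-0.2 -0.1  0.6] w 0.7 gf 0.0
shift [ 0.46  -1.997  1.162] twist 0.05
```

View pics/q.png

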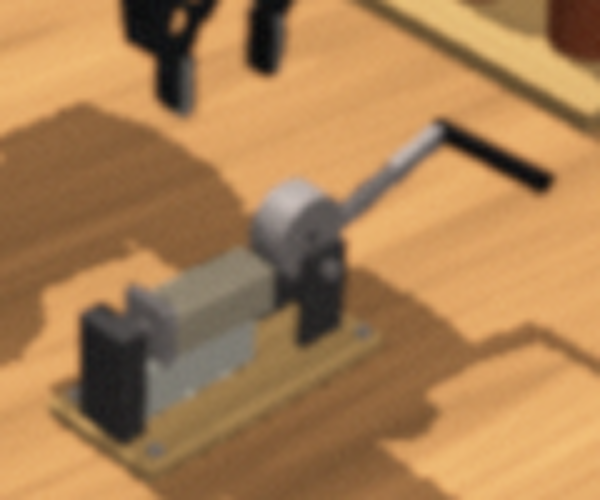

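The post lies on the bed between the pad and the cam, crop (165–275, 250–350). The bar runs from (440,124) to (548,182). I'll check the lever angle from both cameras.

Run:
```python
from h import *
f=lambda p:np.array(p,float)/5+[230,120]-.4
c,s=np.cos(YAW),np.sin(YAW);R=np.array([[c,s],[-s,c]])
for a in (.2,.25,.3,.35):
    P=onz("scene",f([(441,124),(548,183)]),.066+.13*np.sin(a))[:,:2];print(a,np.round((P-O)@R.T,4).tolist(),.082+.13*np.cos(a))
go(cl(.045,.206),.107,5.36)
```

```text
0.2 [[-0.0172, 0.2262], [0.0741, 0.2222]] 0.2094086551193614
0.25 [[-0.0105, 0.2177], [0.08, 0.2137]] 0.2079586148223838
0.3 [[-0.0038, 0.2092], [0.0858, 0.2054]] 0.2061937435863288
0.35 [[0.0027, 0.201], [0.0916, 0.1971]] 0.20411845267015927
t 10.0 pos [0.4473 0.1016 0.2232] psi 5.6 F [-0.2 -0.1  0.6] w 0.7 gf 0.0
shift [ 0.46  -1.997  1.162] twist 0.05
```

Request:
{"op": "apply_moves", "data": {
  "targets": [
    {"translation": [0.1, -0.4, 0], "twist": 0.05, "hand": 0.7},
    {"translation": [0.1, -0.4, 0], "twist": 0, "hand": 0.7},
    {"translation": [0.1, -0.4, 0], "twist": 0, "hand": 0.7},
    {"translation": [0.1, -0.4, 0], "twist": 0, "hand": 0.7},
    {"translation": [0.06, -0.4, 0.2], "twist": 0, "hand": 0.7},
    {"translation": [0, 0, 0.4], "twist": 0, "hand": 0.7},
    {"translation": [0, 0, 0.3], "twist": 0, "hand": 0.7},
    {"translation": [0, 0, 0], "twist": 0, "hand": 0.7}
  ]
}}

```text
time: 10.8
tool_pos: [0.4711, 0.3038, 0.1276]
tool_rot: [0.002, 0.999, 0.047, -0.005]
contact_force: [-1.2, 0.3, -0.7]
gripper_width: 0.697
grasp_force: 0.0
```

Run:
```python
from h import *
go(cl(.045,.206),.106,5.36)
```

```text
t 10.8 pos [0.4711 0.3038 0.1276] psi 5.4 F [-1.2  0.3 -0.7] w 0.697 gf 0.0
shift [ 0.025 -0.008  0.216] twist 0.0
```

Request:
{"op": "apply_moves", "data": {
  "targets": [
    {"translation": [0, 0, 0.15], "twist": 0, "hand": 0.7},
    {"translation": [0, 0, 0.05], "twist": 0, "hand": 0.7},
    {"translation": [0, 0, 0], "twist": 0, "hand": 0.5},
    {"translation": [0, 0, 0], "twist": 0, "hand": 0},
    {"translation": [0, 0, 0], "twist": 0, "hand": 0},
    {"translation": [0, 0, 0], "twist": 0, "hand": 0},
    {"translation": [0, 0, 0], "twist": 0, "hand": 0},
    {"translation": [0, 0, 0], "twist": 0, "hand": 0}
  ]
}}

```text
time: 11.6
tool_pos: [0.4754, 0.3051, 0.1141]
tool_rot: [-0.0, 0.999, 0.046, 0.001]
contact_force: [2.8, -0.7, 1.1]
gripper_width: 0.155
grasp_force: 58.5
```

Request:
{"op": "apply_moves", "data": {
  "targets": [
    {"translation": [0, 0, 0], "twist": 0, "hand": 0},
    {"translation": [0, 0, 0], "twist": 0, "hand": 0}
  ]
}}

```text
time: 11.8
tool_pos: [0.4754, 0.3051, 0.1139]
tool_rot: [-0.0, 0.999, 0.046, 0.001]
contact_force: [3.1, -1.1, 1.2]
gripper_width: 0.165
grasp_force: 58.5
```

Run:
```python
from h import *
go(cl(.045,.206),.106,5.36)
s=grab_frame("scene")
b=cv2.resize(s[100:220,230:374],None,fx=5,fy=5,interpolation=2)
cv2.imwrite("pics/r.png",cv2.cvtColor(b,cv2.COLOR_RGB2BGR))
```

```text
t 11.8 pos [0.4754 0.3051 0.1139] psi 5.3 F [ 3.1 -1.1  1.2] w 0.165 gf 58.5
shift [-0.019  0.002  0.079] twist -0.02
```

View pics/r.png

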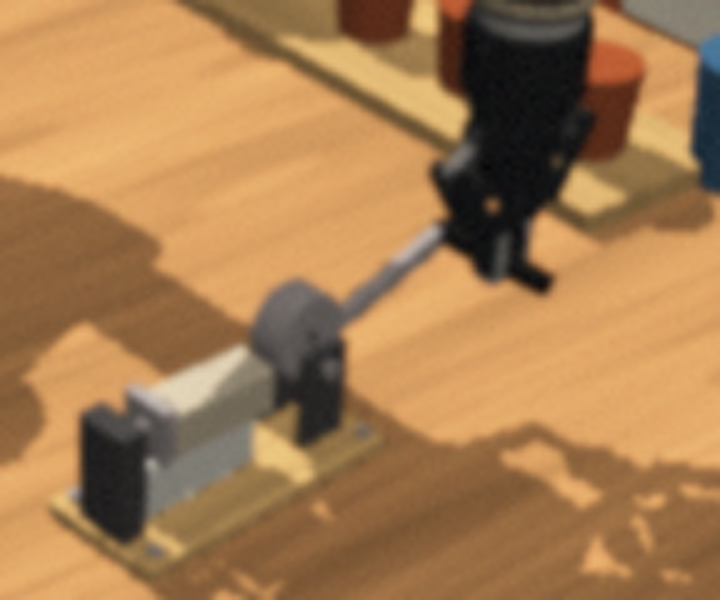

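Run:
```python
import numpy as np
t=np.linspace(.296,np.pi/2,17)
print(np.round(np.c_[t[1:],-1.3*np.diff(np.cos(t)),-1.3*np.diff(np.sin(t))],3))
```

```text
[[ 0.376  0.034 -0.098]
 [ 0.455  0.042 -0.095]
 [ 0.535  0.049 -0.091]
 [ 0.615  0.056 -0.087]
 [ 0.694  0.063 -0.082]
 [ 0.774  0.069 -0.077]
 [ 0.854  0.075 -0.071]
 [ 0.933  0.081 -0.065]
 [ 1.013  0.086 -0.058]
 [ 1.093  0.09  -0.051]
 [ 1.172  0.094 -0.044]
 [ 1.252  0.097 -0.036]
 [ 1.332  0.1   -0.029]
 [ 1.411  0.102 -0.02 ]
 [ 1.491  0.103 -0.012]
 [ 1.571  0.103 -0.004]]
```

Request:
{"op": "apply_moves", "data": {
  "targets": [
    {"translation": [0, 0.034, -0.098], "twist": 0, "hand": 0},
    {"translation": [0, 0.042, -0.095], "twist": 0, "hand": 0},
    {"translation": [0, 0.049, -0.091], "twist": 0, "hand": 0},
    {"translation": [0, 0.056, -0.087], "twist": 0, "hand": 0},
    {"translation": [0, 0, 0], "twist": 0, "hand": 0}
  ]
}}

```text
time: 12.35
tool_pos: [0.4769, 0.2887, 0.152]
tool_rot: [-0.003, 0.999, 0.046, 0.001]
contact_force: [1.2, 5.7, 3.6]
gripper_width: 0.156
grasp_force: 59.5
```

```bash
cat >> h.py <<'E'
def arc(h=.0095):
    s,p=pose();c,n=np.cos(YAW),np.sin(YAW);d=s["tool_pos"][:2]-O
    x,y=np.array([[c,n],[-n,c]])@d;z=s["tool_pos"][2]-h
    print("t",s["time"],"local",np.round([x,y,z],4),"theta",round(np.arctan2(z-.066,y-.082),3),"r",round(np.hypot(z-.066,y-.082),4),"F",np.round(s["contact_force"],1),"w",round(s["gripper_width"],3),"gf",round(s["grasp_force"],1))
E
python3 -c "
from h import *
arc()"
```

```text
t 12.35 local [0.0468 0.1896 0.1425] theta 0.618 r 0.1321 F [1.2 5.7 3.6] w 0.156 gf 59.5
```

Request:
{"op": "apply_moves", "data": {
  "targets": [
    {"translation": [0, 0.063, -0.082], "twist": 0, "hand": 0},
    {"translation": [0, 0.069, -0.077], "twist": 0, "hand": 0},
    {"translation": [0, 0.075, -0.071], "twist": 0, "hand": 0},
    {"translation": [0, 0.081, -0.065], "twist": 0, "hand": 0},
    {"translation": [0, 0.086, -0.058], "twist": 0, "hand": 0},
    {"translation": [0, 0, 0], "twist": 0, "hand": 0}
  ]
}}

```text
time: 12.95
tool_pos: [0.4803, 0.2545, 0.1898]
tool_rot: [-0.007, 0.999, 0.046, 0.002]
contact_force: [-2.7, 12.9, 11.5]
gripper_width: 0.158
grasp_force: 59.8
```

```bash
python3 -c "
from h import *
arc()"
```

```text
t 12.95 local [0.047  0.1553 0.1803] theta 1.001 r 0.1358 F [-2.7 12.9 11.5] w 0.158 gf 59.8
```

Request:
{"op": "apply_moves", "data": {
  "targets": [
    {"translation": [0, 0.085, -0.066], "twist": 0, "hand": 0},
    {"translation": [0, 0.09, -0.055], "twist": 0, "hand": 0},
    {"translation": [0, 0.095, -0.04], "twist": 0, "hand": 0},
    {"translation": [0, 0.1, -0.03], "twist": 0, "hand": 0},
    {"translation": [0, 0, 0], "twist": 0, "hand": 0}
  ]
}}

```text
time: 13.45
tool_pos: [0.4838, 0.2179, 0.2102]
tool_rot: [-0.007, 0.999, 0.046, 0.002]
contact_force: [-5.5, 13.7, 15.7]
gripper_width: 0.153
grasp_force: 59.5
```

```bash
python3 -c "
from h import *
arc()"
```

```text
t 13.45 local [0.047  0.1185 0.2007] theta 1.306 r 0.1395 F [-5.5 13.7 15.7] w 0.153 gf 59.5
```

Run:
```python
from h import *
s=grab_frame("scene");t=grab_frame("top")
a=cv2.resize(s[90:210,240:340],None,fx=4.8,fy=4.8,interpolation=2)
b=cv2.resize(t[160:260,130:196],None,fx=4.8,fy=5.76,interpolation=2)
cv2.imwrite("pics/u.png",cv2.cvtColor(np.hstack([a,b]),cv2.COLOR_RGB2BGR));print(state()["ft_torque"])
```

```text
[ 2.59217801  0.9472622  -0.05906286]
```

View pics/u.png

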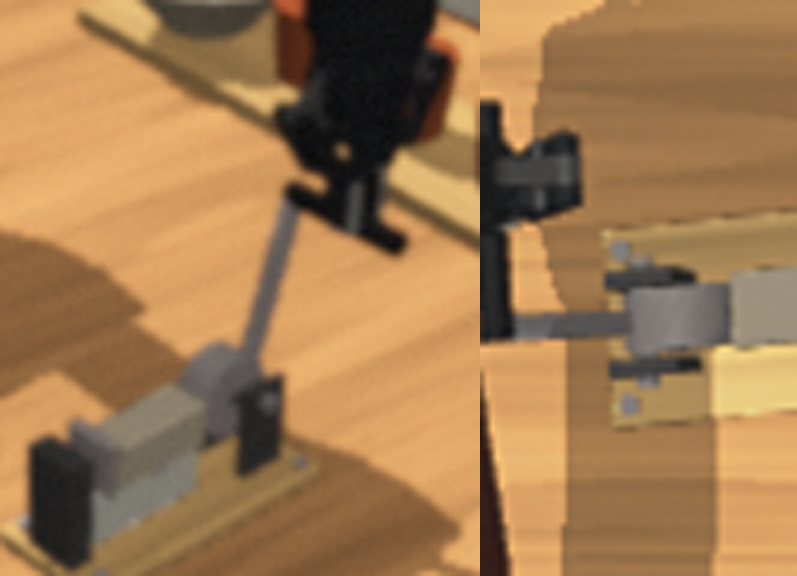

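The bar is still pinched, with its ends at crop (290,190) and (400,243). The post is seated and the lever is close to upright. I'll get the angle from the bar ends.

```bash
cat >> h.py <<'E'
def bar(uv,xs):
    o,d=ray("scene",uv);c,n=np.cos(YAW),np.sin(YAW);R=np.array([[c,n],[-n,c]])
    for di,x in zip(d,xs):
        ol=R@(o[:2]-O);dl=R@di[:2];k=(x-ol[0])/dl[0];y=ol[1]+k*dl[1];z=o[2]+k*di[2]
        print("bar y,z",round(y,4),round(z,4),"theta",round(np.arctan2(z-.066,y-.082),3),"r",round(np.hypot(z-.066,y-.082),4))
E
python3 - <<'E'
from h import *
f=lambda p:np.array(p,float)/4.8+[240,90]-.4
bar(f([(290,190),(401,243)]),[-.005,.088])
g=lambda p:np.array(p,float)/5+[230,120]-.4
bar(g([(441,124),(548,183)]),[-.005,.088])
E
```

```text
bar y,z 0.1202 0.1905 theta 1.273 r 0.1302
bar y,z 0.1149 0.1958 theta 1.323 r 0.1339
bar y,z 0.2107 0.1033 theta 0.282 r 0.134
bar y,z 0.2022 0.1067 theta 0.327 r 0.127
```

Request:
{"op": "apply_moves", "data": {
  "targets": [
    {"translation": [0, 0, 0], "twist": 0, "hand": 0},
    {"translation": [0, 0, 0], "twist": 0, "hand": 0},
    {"translation": [0, 0, 0], "twist": 0, "hand": 0},
    {"translation": [0, 0, 0], "twist": 0, "hand": 0}
  ]
}}

```text
time: 13.95
tool_pos: [0.4837, 0.2179, 0.2101]
tool_rot: [-0.006, 0.999, 0.046, 0.002]
contact_force: [-5.1, 12.4, 16.8]
gripper_width: 0.157
grasp_force: 59.5
```

```bash
python3 -c "
from h import *
arc(.0185)
print(pose()[0]['tool_rot'])"
```

```text
t 13.95 local [0.047  0.1185 0.1916] theta 1.288 r 0.1308 F [-5.1 12.4 16.8] w 0.157 gf 59.5
[-0.00639469  0.99889778  0.04645739  0.00201153]
```

Request:
{"op": "apply_moves", "data": {
  "targets": [
    {"translation": [0, 0.08, 0], "twist": 0, "hand": 0},
    {"translation": [0, 0.08, 0], "twist": 0, "hand": 0},
    {"translation": [0, 0.08, 0], "twist": 0, "hand": 0},
    {"translation": [0, 0, 0], "twist": 0, "hand": 0}
  ]
}}

```text
time: 14.35
tool_pos: [0.4865, 0.1941, 0.2138]
tool_rot: [-0.007, 0.999, 0.047, 0.003]
contact_force: [-11.4, 12.9, 31.2]
gripper_width: 0.155
grasp_force: 64.2
```

```bash
python3 -c "
from h import *
arc(.0185)"
```

```text
t 14.35 local [0.0475 0.0946 0.1953] theta 1.474 r 0.1299 F [-11.4  12.9  31.2] w 0.155 gf 64.2
```

Request:
{"op": "apply_moves", "data": {
  "targets": [
    {"translation": [-0.01, 0.06, -0.02], "twist": 0, "hand": 0},
    {"translation": [-0.01, 0.06, -0.02], "twist": 0, "hand": 0},
    {"translation": [0, 0, 0], "twist": 0, "hand": 0},
    {"translation": [0, 0, 0], "twist": 0, "hand": 0}
  ]
}}

```text
time: 14.75
tool_pos: [0.487, 0.1802, 0.2154]
tool_rot: [-0.004, 0.999, 0.046, 0.005]
contact_force: [-16.1, 8.1, 17.2]
gripper_width: 0.151
grasp_force: 60.9
```

Run:
```python
from h import *
arc(.0185)
s=grab_frame("scene");t=grab_frame("top")
a=cv2.resize(s[90:210,240:340],None,fx=4.8,fy=4.8,interpolation=2)
b=cv2.resize(t[160:260,130:236],None,fx=3,fy=5.76,interpolation=2)
cv2.imwrite("pics/v.png",cv2.cvtColor(np.hstack([a,b]),cv2.COLOR_RGB2BGR))
```

```text
t 14.75 local [0.0468 0.0807 0.1969] theta 1.581 r 0.1309 F [-16.1   8.1  17.2] w 0.151 gf 60.9
```

View pics/v.png

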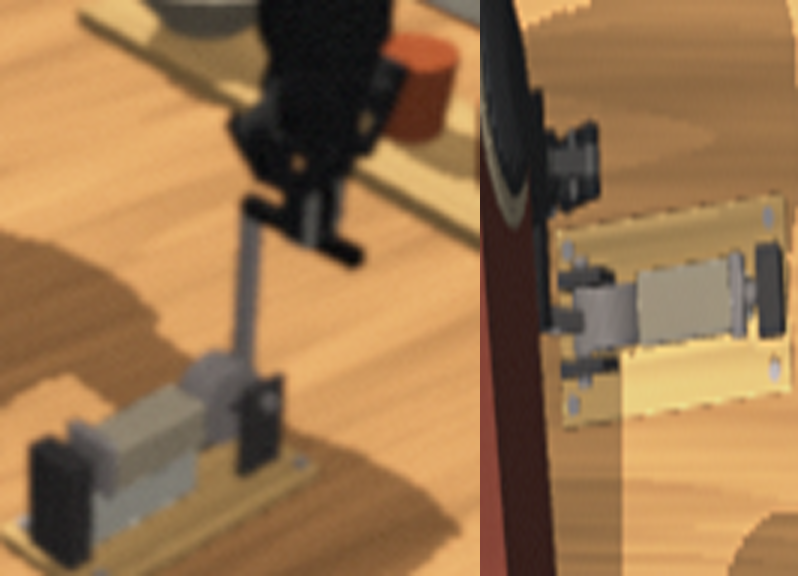

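The lever looks upright. The bar ends are at crop (248,207) and (358,258), and the post is pinched between cam and pad with the pad pushed back. I'll check the angle again from the pixels.

Run:
```python
from h import *
f=lambda p:np.array(p,float)/4.8+[240,90]-.4
bar(f([(248,206),(359,258)]),[-.005,.088])
arc(.0185)
```

```text
bar y,z 0.0832 0.193 theta 1.561 r 0.1271
bar y,z 0.0777 0.2002 theta 1.603 r 0.1343
t 14.85 local [0.0469 0.0807 0.1969] theta 1.581 r 0.1309 F [11.   8.1 21.7] w 0.151 gf 62.0
```

Request:
{"op": "apply_moves", "data": {
  "targets": [
    {"translation": [0, -0.005, 0], "twist": 0, "hand": 0},
    {"translation": [0, 0, 0], "twist": 0, "hand": 0},
    {"translation": [0, 0, 0], "twist": 0, "hand": 0},
    {"translation": [0, 0, 0], "twist": 0, "hand": 0},
    {"translation": [0, 0, 0], "twist": 0, "hand": 0},
    {"translation": [0, 0, 0], "twist": 0, "hand": 0},
    {"translation": [0, 0, 0], "twist": 0, "hand": 0},
    {"translation": [0, 0, 0], "twist": 0, "hand": 0}
  ]
}}

```text
time: 15.65
tool_pos: [0.487, 0.1803, 0.2154]
tool_rot: [-0.004, 0.999, 0.046, 0.005]
contact_force: [1.6, 6.3, 15.7]
gripper_width: 0.152
grasp_force: 60.9
```

```bash
python3 -c "
from h import *
arc(.0185)"
```

```text
t 15.65 local [0.0468 0.0808 0.1969] theta 1.58 r 0.1309 F [ 1.6  6.3 15.7] w 0.152 gf 60.9
```

Everything is stable and held upright, so I'm handing it in.

```bash
python3 -c "
from plant import *
print(job_done())"
```

```text
the job is handed in; nothing more can be done
None
```

The 76 mm post is on the clamp's bed, pinched between the cam and the pad, and the gripper is still holding the lever upright at about 1.58 rad (straight up is 1.571); the job was handed in at about 15.7 s, and no verdict came back.

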